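# Rock the canister sorter's gate to the other chute and feed the next canister

## Task

On the canister sorter, the rocking gate is tipped towards one chute. With a fingertip press down the yellow pad at the raised end of the gate until the gate rocks over its pivot and stays tipped to the other side; only then press the red release pad fully down, so that the waiting orange canister rolls off the feed ledge onto the gate and down that other chute to its bottom. Touch none of the canisters with the fingers, and leave the other things standing around where they are.

Things in the scene. Friction and masses are not known exactly. Their poses are not given: they have to be found in the camera images.
- sorter: Canister sorter fixed to the table, grey base 130 x 600 x 12 mm. Origin: centre of the base's underside, on the table; y along its 600 mm length (canisters roll along y), x away from the robot, z up. Blue chute at the +y (left) end, green at -y (right), each sloping down outwards; the rocking gate lies between them, with the aluminium feed ledge over its middle.
- gate (a joint): Rocking gate: white trough 300 mm long (y), 76 wide, 20 mm walls, pivoted at its middle about the sorter's x axis, 66 mm above the table. In rad: + left (+y) end down, - right; stops +-0.18. A steel weight on a mast (52 mm disc, x 61 to 97, top 162 mm high) holds it on either stop: 1 N on a pad moves it; past level it falls to the other stop and stays.
- pad_left (a point): Centre of the top face of the gate's left (+y) yellow press pad, 52 x 44 x 6 mm, on the robot's side of the gate: 66 mm from its centre line, 120 mm from the pivot. Moves with the gate: about 53 mm above the table when this end is down, 96 mm when it is up.
- pad_right (a point): The same for the gate's right (-y) yellow press pad, 52 x 44 x 6 mm.
- release (a joint): Release slide, in m: 0 up, grows to 0.014 when the red pad is pushed straight down; a spring (about 2 N at the top, 4 N fully down) brings it back up. It carries a steel stop blade at sorter y -20 mm, standing 8 mm above the deck, that holds the canister back; pressed more than about 10 mm it is below the deck and the canister rolls away by itself within a second.
- release_pad (a point): Centre of the top face of the red release pad, a plate 44 x 44 x 6 mm on the robot's side of the feed ledge: sorter x -70, y -30 mm, 146 mm above the table when up, 132 when down. Moves with the release. There is nothing above it.
- canister: Orange canister to feed: cylinder 30 mm in diameter, 60 mm long, white band, about 60 g, lying on the feed ledge against the stop blade, axis along the sorter's x. Origin: its centre, 145 mm above the table at the start; its x is the cylinder's axis.
- ledge (a point): Point on the feed ledge's deck straight under the waiting canister: sorter x 0, y -33, z 129 mm. The deck spans sorter y -73 to -18, x -36 to 56 mm and slopes 0.15 rad down towards the slot (127 mm high there); rims 8 mm high at x +-36. Two posts at x 50 carry it.
- slot (a point): Middle of the open slot beside the deck, 36 mm wide (sorter y -18 to 18), at deck height, 127 mm, straight above the gate's pivot. A stop wall at y 18 to 24, top 155 mm high, closes its far side.
- chute_left (a point): On the floor at the bottom end of the left (blue) chute, at sorter y = 286 mm, x = 0, 23 mm above the table. The chute runs from y = 148 (floor 43 mm high) to an end wall here; inside width 72 mm, side walls about 27 mm high.
- chute_right (a point): The same for the right (green) chute, at sorter y = -286 mm.
- sorted_left: Silver canister of the same size already lying at the bottom of the left (blue) chute. Origin: its centre. The fed canister may roll against it.
- sorted_right: Silver canister already lying at the bottom of the right (green) chute. Origin: its centre. The fed canister may roll against it.
- bottle: Bystander: clear bottle with blue cap, 60 mm in diameter, 170 mm tall, standing beyond the sorter. Origin: centre of its underside.
- jar: Bystander: amber jar, 64 mm in diameter, 80 mm tall, beyond the sorter. Origin: centre of its underside.
- cup: Bystander: white cup, 72 mm in diameter, 85 mm tall, beyond the sorter. Origin: centre of its underside.
- brush: Bystander: cleaning brush 160 mm long lying on the robot's side of the sorter. Origin: underside, near its middle.
- carton: Bystander: small cardboard carton 60 x 85 x 40 mm on the robot's side of the sorter. Origin: centre of its underside.
There are look-alikes about, which are no part of the job. Of the things that look like the canister, the smallest one is meant.

How it is judged:
On the way, in this order (a step that is already met when the one before it is completed fails the run):
1. the gate has been rocked over to its other stop while the orange canister still lies on the feed ledge (distance of pad_left from where it was at the start of the episode above 0.022 m and (value of joint gate above 0.15 rad or value of joint gate below -0.15 rad) and distance between canister and ledge below 0.03 m), for 0.2 s.
2. the orange canister has rolled down that other chute to its lower part (distance of pad_left from where it was at the start of the episode above 0.022 m and (value of joint gate above 0.15 rad or value of joint gate below -0.15 rad) and ((value of joint gate above 0.15 rad and y of canister in the frame of sorter above 0.19 m and x of canister in the frame of sorter between -0.035 and 0.035 m and height (world z) of canister below 0.07 m) or (value of joint gate below -0.15 rad and y of canister in the frame of sorter below -0.19 m and x of canister in the frame of sorter between -0.035 and 0.035 m and height (world z) of canister below 0.07 m))), for 0.2 s.
At the end, for the whole second after the job is handed in: The gate rests tipped to the side opposite to its start (beyond 0.15 rad of its 0.18 rad stop), and the orange canister lies at rest in the lower part of the chute on that side (its centre at least 190 mm from the sorter's middle along y, between the chute walls, under 70 mm high) (all of step 2 and linear speed of canister below 0.02 m/s and velocity of joint gate between -0.05 and 0.05 rad/s); the robot touches nothing.
It fails at once if the orange canister is lifted (its centre more than 15 mm above its place on the ledge) (height (world z) of canister above 0.16 m).
It fails at once if the fingers or the arm touch a canister with more than 0.5 N (contact force between any of the fingers, the arm and canister above 0.5 N or contact force between any of the fingers, the arm and sorted_left above 0.5 N or contact force between any of the fingers, the arm and sorted_right above 0.5 N).
It fails at once if a silver canister is lifted or moved along by more than 25 mm (distance of any of sorted_left, sorted_right from where it was at the start of the episode above 0.025 m).
It fails at once if one of the bottle, jar, cup, brush or carton is moved by more than 15 mm (distance of any of bottle, jar, cup, brush, carton from where it was at the start of the episode above 0.015 m).
It also fails if it takes over 42 s, if anything falls off the work surface, if the arm or the gripper's body presses on something with over 40 N, if the wrist force passes 120 N, or if a joint passes its speed limit or range.

## Robot

A 6-joint arm with a two-finger parallel gripper is mounted at the origin on the work surface. World frame = base frame: x ahead of the robot, y to its left, z up, the work surface at z = 0. Lengths are in m, angles in rad, forces in N, time in s.
With the tool pointing down it reaches from about 0.325 to 0.9 m from the base axis. Payload 6.1 kg.
Tool frame: the origin (TCP) lies midway between the tips of the shut fingers; the grasp point (between the pads) lies r.tcp_to_grasp behind it (r.tcp_to_grasp is the distance from the TCP to the grasp point, in m); z points along the fingers, y is the line along which they close (so a half turn about z gives the same grasp; the last joint's range is limited). The gripper opens to 87 mm and grips with 3 to 60 N. Pads are 19 mm wide; open, the fingers measure 117 mm over their backs; the gripper's body (75 mm by 190 mm) begins 51 mm behind the grasp point.
Start: joints at [-1.393, 0.22, 1.526, -0, 1.395, -0.126], TCP at [0.187, -0.596, 0.223] pointing down, gripper open.
Joint ranges: [-2.98, 2.98], [-0.91, 2.08], [0.09, 2.57], [-1.24, 4.39], [0.2, 2.65], [-2.68, 2.68]. Speed limits (rad/s): [2.57, 2.57, 3.01, 3.14, 3.14, 3.14].

## Interface

Orientations are given as a rotation vector (axis times angle).
In Python, from rig import r, snapshot, get_calibration gives the robot as it stands.
- The arm moves only by the tool move_arm, never from a script. Its arguments are lists of equal length, an entry for each row: "translation": the shift along the tool's x, y, z as a fraction of full scale, a list of three; "twist": the turn, a rotation vector about the tool's x, y, z as a fraction of full scale, a list of three. In form: {"translation": [[dx, dy, dz], ...], "twist": [[wx, wy, wz], ...]}. A call has exactly 8 rows; each row shifts and turns the commanded pose from where the row before left it, along the tool's axes as they then stand; what a row does not reach is not made up. Full scale, the value 1, is 2 cm for a shift and 0.08 rad for a turn. A row lasts 1/12 s, in which the tool goes at most 41.7 mm and 7.16 degrees, less where a joint would pass 70% of its speed; a pose out of reach is approached as far as the arm can. A call with a number of a shift or a turn outside -1 to 1 is refused whole. A call with a gripper value outside its range is refused whole. "hand" is the opening, from -1 (shut) to 1 (fully open), so that 0 is half open, set as the call begins (left out, the last holds). The fingers move at their own pace and stop on an object; the grip force is fixed at half the most. Time passes only in rows, so rows that do not move let the fingers close, or fill a call up. It gives the time, the measured TCP pose, the force, the opening and the grip force at its end, in the units of the state.
- r.observe(): the state, without advancing time (a new reading comes with each control period).
- snapshot(name): name is "scene" or "top"; returns the picture (480x640x3 uint8, red, green, blue); there is no depth.
- get_calibration(name): a dict with "vertical_fov" (degrees; the focal length in pixels is half the picture's height over the tangent of half this angle, whatever the lens; pixels are square), "cx", "cy" (the principal point, pixels), "k1" (the pictures are not rectified: a ray, as slopes to the right and down, at radius r is drawn at 1 + k1 r^2 times it, then the intrinsics apply), "origin" and "orientation" of the camera in the world. Camera axes: x right, y down, z forward; pixel columns grow to the right and rows downward; lengths in m; the calibration is good to about 2 mm. A picture is of the moment at which its call begins. get_calibration takes no time and is no camera call.
- r.sign_off(): hands the job in; it is judged then, once.
The state is a dict: "clock": time; "qpos": joint angles; "joint_vel": joint speeds; "joint_efforts": joint torques, N m; "tcp_pos": TCP position; "orientation": TCP orientation; "ft_force": force on the tool from outside, world axes, zero at the start; "wrist_torque": the same for the moment, N m; "opening": finger opening in m; "grasp_force": force on a finger pad.
Only numpy, scipy, OpenCV 4.12 (cv2) and the standard library are available. Lean on these libraries where they do the work, as an engineer would, in place of code of your own. Each camera call takes 0.05 s, during which the arm holds its last target. There are 200 camera calls.

## Working session

There is one attempt and no reset: what is moved stays moved. The work goes in short steps, Python scripts to look and compute and a tool call to move; the robot and the scene stay as the last step left them, time stands still between calls to the robot, and variables do not carry over. Pictures are saved under pics/ and viewed, at most 10 in all, crops included, and the job is handed in when it is done.

Besides the shell and the picture viewer there is one more tool, called after "Call:" in YAML: its name, and indented under it one key for each argument. move_arm: Moves the arm, as the interface text tells. Shift numbers are shares of 2 cm and turn numbers shares of 0.08 rad, none past 1 either way. Its arguments: {"type":"object","properties":{"translation":{"type":"array"},"twist":{"type":"array"},"hand":{"type":"number"}},"required":["translation","twist"]}

```bash
mkdir -p pics
python3 - <<'E'
from rig import r,snapshot,get_calibration
import cv2
for n in("scene","top"):
    cv2.imwrite(f"pics/{n}0.png",snapshot(n)[:,:,::-1]); print(get_calibration(n))
print(r.observe(), r.tcp_to_grasp)
E
```

```text
{'vertical_fov': 55.962163953605945, 'cx': 309.2055369384027, 'cy': 239.54467998587515, 'k1': -0.04900770859002725, 'origin': array([ 1.05092619, -0.34433683,  0.81863766]), 'orientation': array([-2.16411265, -1.14502708,  0.42536362])}
{'vertical_fov': 45.182489821440996, 'cx': 320.07407779657166, 'cy': 242.30500880828, 'k1': -0.008239950611438692, 'origin': array([0.41832991, 0.04382921, 1.20836568]), 'orientation': array([-2.16134083,  2.14667232, -0.14447311])}
{'clock': 0.1, 'qpos': array([-1.39311065e+00,  2.21144095e-01,  1.52750587e+00, -1.78563156e-05,
        1.39469698e+00, -1.26089119e-01]), 'joint_vel': array([-0.00073301, -0.00038692, -0.00078791,  0.00161551,  0.00160862,
       -0.00030011]), 'joint_efforts': array([ 1.13121172e-03, -4.95944524e+01, -3.88521838e+01,  7.02347397e-02,
        5.15526580e-02, -5.08132109e-05]), 'tcp_pos': array([ 0.18684949, -0.59582663,  0.22154376]), 'orientation': array([-3.10369053e+00, -4.75075355e-01,  9.86286415e-05]), 'ft_force': array([-0.27763286,  0.21082769,  0.29967262]), 'wrist_torque': array([ 0.02775325,  0.02426488, -0.04519024]), 'grasp_force': 0.0, 'opening': 0.08678388380571579} 0.0187
```

View pics/scene0.png

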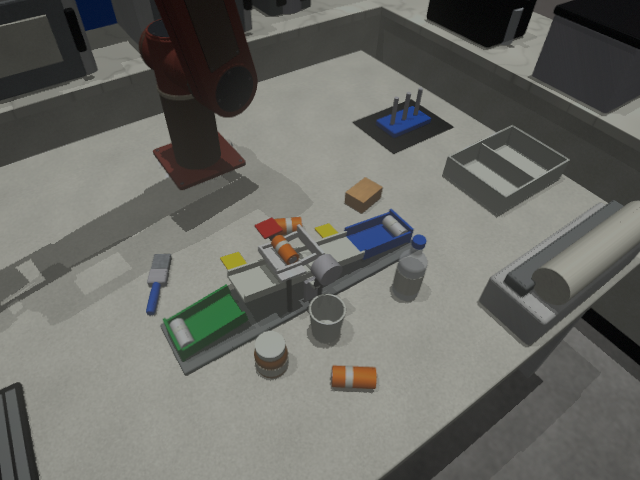

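View pics/top0.png

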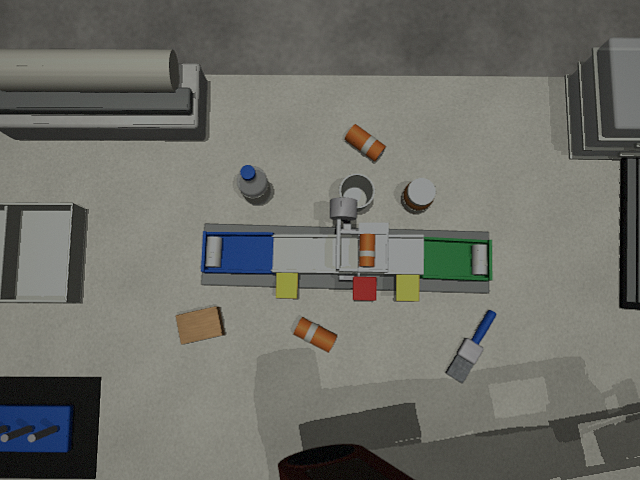

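The top view shows the sorter with its base corners near (202,224) and (489,293), the red pad at (365,289), and the yellow pads at (287,286) and (407,288). There are three orange cylinders: (367,250) on the ledge, and two larger ones lying on the table at (365,142) and (315,334). The one on the ledge fits the description, and I'll confirm it in a crop.

```bash
cat > h.py <<'E'
import numpy as np,cv2
from scipy.spatial.transform import Rotation as R
from scipy.optimize import least_squares
from rig import r,snapshot,get_calibration
C={n:get_calibration(n) for n in("scene","top")}
def proj(n,P):
    c=C[n];p=R.from_rotvec(c["orientation"]).inv().apply(np.atleast_2d(P)-c["origin"])
    s=p[:,:2]/p[:,2:];s=s*(1+c["k1"]*(s**2).sum(1,keepdims=True))
    return s*240/np.tan(np.radians(c["vertical_fov"]/2))+[c["cx"],c["cy"]]
def blobs(img,col):
    h=cv2.cvtColor(img,cv2.COLOR_RGB2HSV)
    m=cv2.inRange(h,(24,120,60),(34,255,255)) if col=="y" else cv2.inRange(h,(0,190,60),(4,255,255))
    n,_,st,ce=cv2.connectedComponentsWithStats(m)
    return [(st[i,4],*ce[i].round(1)) for i in range(1,n) if st[i,4]>60]
E
python3 - <<'E'
from h import *
I={n:cv2.imread(f"pics/{n}0.png")[:,:,::-1].copy() for n in C}
B={n:{k:blobs(I[n],k) for k in "yr"} for n in C}
for n in B: print(n,B[n])
y={n:sorted([b[1:] for b in B[n]["y"]],key=lambda b:b[0]) for n in C}
red={n:max(B[n]["r"])[1:] for n in C}
# order left,right pad
obs={"top":[y["top"][0],y["top"][-1],red["top"]],"scene":[y["scene"][-1],y["scene"][0],red["scene"]]}
tri=[least_squares(lambda P:np.concatenate([proj(n,P)[0]-obs[n][i] for n in C]),[.45,0,.1]) for i in range(3)]
for t in tri: print(t.x.round(4),t.cost.round(2))
P=np.array([t.x for t in tri])
d=P[0]-P[1];print("padspan",np.linalg.norm(d[:2]),"yaw",np.arctan2(-d[0],d[1]))
a=cv2.resize(I["top"][120:360,260:440],None,fx=2.4,fy=2.4,interpolation=2)
b=cv2.resize(I["scene"][200:400,215:400],None,fx=2,fy=2,interpolation=2)
o=np.zeros((576,802,3),np.uint8);o[:576,:432]=a;o[:400,432:]=b
cv2.imwrite("pics/crop.png",o[:,:800,::-1])
E
```

```text
scene {'y': [(np.int32(189), np.float64(325.5), np.float64(230.2)), (np.int32(270), np.float64(232.6), np.float64(260.2))], 'r': []}
top {'y': [(np.int32(531), np.float64(286.2), np.float64(284.9)), (np.int32(607), np.float64(407.0), np.float64(287.3))], 'r': []}Traceback (most recent call last):
  File "<stdin>", line 6, in <module>
ValueError: max() iterable argument is empty
```

```bash
sed -i 's/else cv2.inRange(h,(0,190,60),(4,255,255))/else cv2.inRange(h,(0,150,110),(4,255,255))|cv2.inRange(h,(172,150,110),(180,255,255))/' h.py
python3 - <<'E'
from h import *
I={n:cv2.imread(f"pics/{n}0.png")[:,:,::-1].copy() for n in C}
a=cv2.resize(I["top"][120:360,260:440],None,fx=2.4,fy=2.4,interpolation=2)
b=cv2.resize(I["scene"][200:400,215:400],None,fx=2,fy=2,interpolation=2)
o=np.zeros((576,802,3),np.uint8);o[:576,:432]=a;o[:400,432:]=b
cv2.imwrite("pics/crop.png",o[:,:800,::-1])
B={n:{k:blobs(I[n],k) for k in "yr"} for n in C}
y={n:sorted([b[1:] for b in B[n]["y"]],key=lambda b:b[0]) for n in C}
for n in B: print(n,B[n]["r"])
red={n:max(B[n]["r"])[1:] for n in C}
obs={"top":[y["top"][0],y["top"][-1],red["top"]],"scene":[y["scene"][-1],y["scene"][0],red["scene"]]}
tri=[least_squares(lambda P:np.concatenate([proj(n,P)[0]-obs[n][i] for n in C]),[.45,0,.1]) for i in range(3)]
for t in tri: print(t.x.round(4),t.cost.round(2))
d=tri[0].x-tri[1].x;print("padspan",np.linalg.norm(d[:2]),"yaw",np.arctan2(-d[0],d[1]))
E
```

```text
scene [(np.int32(303), np.float64(268.0), np.float64(227.4))]
top [(np.int32(524), np.float64(364.1), np.float64(288.1))]
[0.4841 0.1077 0.0569] 0.82
[ 0.4786 -0.1271  0.0997] 1.15
[ 0.4751 -0.0396  0.1436] 0.01
padspan 0.23482906215652397 yaw -0.02341491010597436
```

View pics/crop.png

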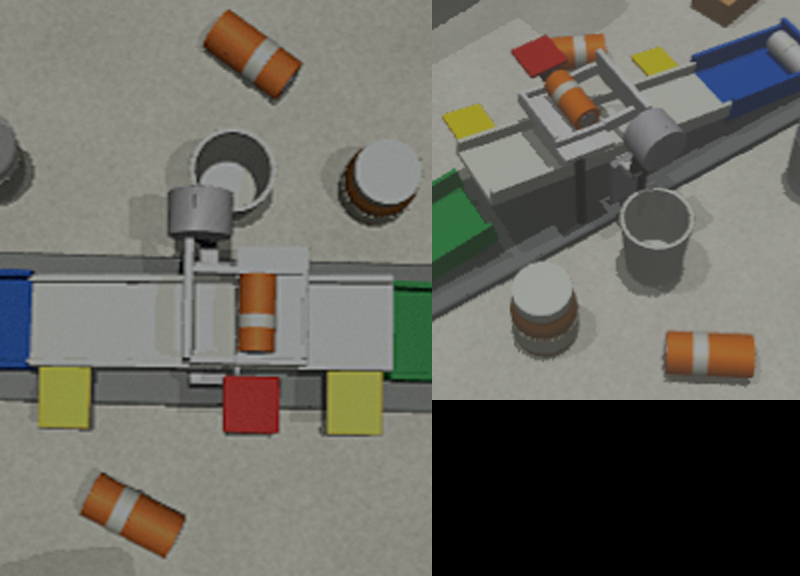

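The crop confirms it. The orange cylinder on the ledge (crop 257,312), 60 mm long, is the smallest of the three, so the other two on the table are look-alikes. The right yellow pad is the raised one at 100 mm, against 57 mm for the left, so I press the right pad. Next I plan the approach.

```bash
cat > plan.py <<'E'
import sys
from h import *
# rows to reach x y z with tool-x yaw a (tool down), in n rows
x,y,z,a=map(float,sys.argv[1:5]);n=int(sys.argv[5])
o=r.observe();p=o["tcp_pos"];Rm=R.from_rotvec(o["orientation"])
G=R.from_matrix(np.array([[np.cos(a),np.sin(a),0],[np.sin(a),-np.cos(a),0],[0,0,-1]]))
w=(Rm.inv()*G).as_rotvec()/n;d=(np.array([x,y,z])-p)/n
T=[]
for i in range(n):
    T.append((Rm.inv().apply(d)/.02).round(2).tolist());Rm=Rm*R.from_rotvec(w)
print("twist",(w/.08).round(3));print("T",T)
E
python3 plan.py .479 -.134 .15 1.547 24
```

```text
twist [-0.001 -0.001 -0.648]
T [[0.87, -0.74, 0.15], [0.91, -0.69, 0.15], [0.94, -0.64, 0.15], [0.97, -0.59, 0.15], [1.0, -0.54, 0.15], [1.03, -0.49, 0.15], [1.05, -0.43, 0.15], [1.07, -0.38, 0.15], [1.09, -0.32, 0.15], [1.11, -0.27, 0.15], [1.12, -0.21, 0.15], [1.13, -0.15, 0.15], [1.13, -0.09, 0.15], [1.14, -0.03, 0.15], [1.14, 0.03, 0.15], [1.14, 0.08, 0.15], [1.13, 0.14, 0.15], [1.12, 0.2, 0.15], [1.11, 0.26, 0.15], [1.09, 0.32, 0.15], [1.08, 0.37, 0.15], [1.06, 0.43, 0.15], [1.03, 0.48, 0.15], [1.01, 0.53, 0.15]]
```

Call:
move_arm:
  translation:
    - [0.8,-0.7,0]
    - [0.85,-0.65,0]
    - [0.85,-0.6,0]
    - [0.9,-0.55,0]
    - [0.9,-0.5,0]
    - [0.95,-0.45,0]
    - [0.95,-0.4,0]
    - [1,-0.35,0]
  twist:
    - [0,0,-0.65]
    - [0,0,-0.65]
    - [0,0,-0.65]
    - [0,0,-0.65]
    - [0,0,-0.65]
    - [0,0,-0.65]
    - [0,0,-0.65]
    - [0,0,-0.65]
  hand: -1

```text
clock: 0.77
tcp_pos: [0.2761, -0.4527, 0.222]
orientation: [-2.938, -1.11, 0.0]
ft_force: [1.2, 0.3, -0.9]
opening: 0.0415
grasp_force: 0.0
```

Call:
move_arm:
  translation:
    - [1,-0.3,0]
    - [1,-0.25,0]
    - [1,-0.2,0]
    - [1,-0.15,0]
    - [1,-0.1,0]
    - [1,-0.05,0]
    - [1,0,0]
    - [1,0.05,0]
  twist:
    - [0,0,-0.65]
    - [0,0,-0.65]
    - [0,0,-0.65]
    - [0,0,-0.65]
    - [0,0,-0.65]
    - [0,0,-0.65]
    - [0,0,-0.65]
    - [0,0,-0.65]

```text
clock: 1.43
tcp_pos: [0.3603, -0.3141, 0.2221]
orientation: [-2.646, -1.693, 0.0]
ft_force: [-0.7, -0.3, -0.5]
opening: 0.0006
grasp_force: 0.0
```

```bash
python3 plan.py .479 -.134 .15 1.547 16; python3 -c "
from h import *;print(r.observe()['tcp_pos'],r.observe()['opening'])"
```

```text
twist [-0.    -0.    -0.319]
T [[0.67, 0.1, 0.23], [0.66, 0.12, 0.23], [0.66, 0.13, 0.23], [0.66, 0.15, 0.23], [0.65, 0.17, 0.23], [0.65, 0.18, 0.23], [0.64, 0.2, 0.23], [0.64, 0.22, 0.23], [0.63, 0.23, 0.23], [0.63, 0.25, 0.23], [0.62, 0.27, 0.23], [0.61, 0.28, 0.23], [0.6, 0.3, 0.23], [0.6, 0.31, 0.23], [0.59, 0.33, 0.23], [0.58, 0.34, 0.23]]
[ 0.36033489 -0.31406027  0.22214357] 0.0006260797876096176
```

Call:
move_arm:
  translation:
    - [0.67,0.1,0.1]
    - [0.66,0.12,0.1]
    - [0.66,0.13,0.1]
    - [0.66,0.15,0.1]
    - [0.65,0.17,0.2]
    - [0.65,0.18,0.2]
    - [0.64,0.2,0.2]
    - [0.64,0.22,0.2]
  twist:
    - [0,0,-0.32]
    - [0,0,-0.32]
    - [0,0,-0.32]
    - [0,0,-0.32]
    - [0,0,-0.32]
    - [0,0,-0.32]
    - [0,0,-0.32]
    - [0,0,-0.32]

```text
clock: 2.1
tcp_pos: [0.4196, -0.2244, 0.198]
orientation: [-2.46, -1.953, 0.0]
ft_force: [1.3, -0.4, -0.3]
opening: 0.0001
grasp_force: 0.0
```

Call:
move_arm:
  translation:
    - [0.63,0.23,0.2]
    - [0.63,0.25,0.2]
    - [0.62,0.27,0.2]
    - [0.61,0.28,0.2]
    - [0.5,0.3,0.2]
    - [0.4,0.25,0.2]
    - [0,0,0]
    - [0,0,0]
  twist:
    - [0,0,-0.32]
    - [0,0,-0.32]
    - [0,0,-0.32]
    - [0,0,-0.32]
    - [0,0,-0.32]
    - [0,0,-0.32]
    - [0,0,0]
    - [0,0,0]

```text
clock: 2.77
tcp_pos: [0.4622, -0.1634, 0.1741]
orientation: [-2.303, -2.135, 0.001]
ft_force: [-0.1, 0.7, 0.4]
opening: 0.0005
grasp_force: 0.0
```

```bash
python3 plan.py .479 -.134 .12 1.547 6
```

```text
twist [-0.002 -0.    -0.108]
T [[0.25, 0.12, 0.45], [0.25, 0.12, 0.45], [0.25, 0.13, 0.45], [0.25, 0.13, 0.45], [0.25, 0.13, 0.45], [0.25, 0.13, 0.45]]
```

Call:
move_arm:
  translation:
    - [0.25,0.12,0.45]
    - [0.25,0.12,0.45]
    - [0.25,0.13,0.45]
    - [0.25,0.13,0.45]
    - [0.25,0.13,0.45]
    - [0.25,0.13,0.45]
    - [0,0,0]
    - [0,0,0]
  twist:
    - [0,0,-0.11]
    - [0,0,-0.11]
    - [0,0,-0.11]
    - [0,0,-0.11]
    - [0,0,-0.11]
    - [0,0,-0.11]
    - [0,0,0]
    - [0,0,0]

```text
clock: 3.43
tcp_pos: [0.4787, -0.1339, 0.1196]
orientation: [-2.245, -2.195, 0.001]
ft_force: [-0.8, -0.7, 0.1]
opening: 0.0004
grasp_force: 0.0
```

Run:
```python
from h import *
o=np.zeros((480,800,3),np.uint8)
a=cv2.resize(snapshot("top")[190:310,260:460],None,fx=2,fy=2,interpolation=2)
b=cv2.resize(snapshot("scene")[150:350,150:350],None,fx=2,fy=2,interpolation=2)
o[:240,:400]=a;o[:400,400:]=b
cv2.imwrite("pics/c2.png",o[:,:,::-1]);print(r.observe()["tcp_pos"])
```

```text
[ 0.47938145 -0.13462419  0.12080611]
```

View pics/c2.png

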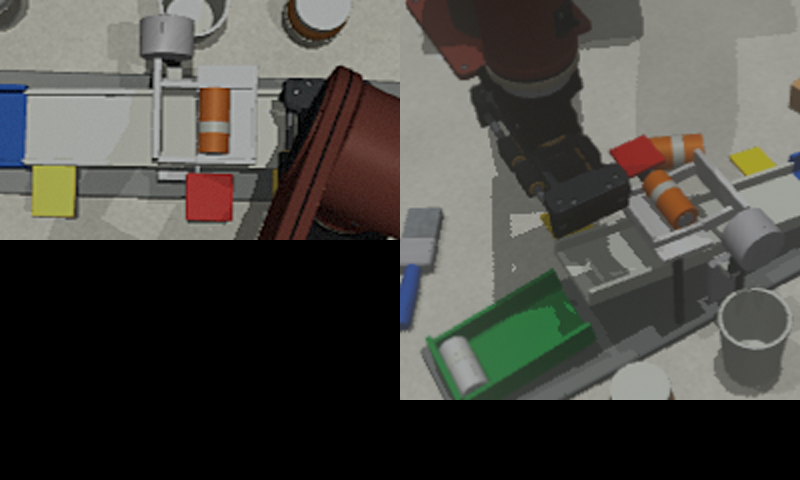

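The gripper's body clears the ledge (its edge is at crop x≈283, the ledge's at 257), and the fingertip is above the right yellow pad. I press it down.

Call:
move_arm:
  translation:
    - [0,0,0.4]
    - [0,0,0.4]
    - [0,0,0.4]
    - [0,0,0.35]
    - [0,0,0.35]
    - [0,0,0.35]
    - [0,0,0.35]
    - [0,0,0.3]
  twist:
    - [0,0,0]
    - [0,0,0]
    - [0,0,0]
    - [0,0,0]
    - [0,0,0]
    - [0,0,0]
    - [0,0,0]
    - [0,0,0]

```text
clock: 4.2
tcp_pos: [0.4788, -0.1343, 0.0615]
orientation: [-2.247, -2.194, 0.0]
ft_force: [0.8, 0.7, 0.3]
opening: 0.0005
grasp_force: 0.0
```

Call:
move_arm:
  translation:
    - [0,0,0]
    - [0,0,0]
    - [0,0,0]
    - [0,0,0]
    - [0,0,-0.3]
    - [0,0,-0.5]
    - [0,0,-0.7]
    - [0,0,-0.8]
  twist:
    - [0,0,0]
    - [0,0,0]
    - [0,0,0]
    - [0,0,0]
    - [0,0,0]
    - [0,0,0]
    - [0,0,0]
    - [0,0,0]

```text
clock: 4.87
tcp_pos: [0.4789, -0.1344, 0.1097]
orientation: [-2.247, -2.195, 0.0]
ft_force: [0.6, 0.4, -0.4]
opening: 0.0002
grasp_force: 0.0
```

Call:
move_arm:
  translation:
    - [0,0,-0.8]
    - [0,0,-0.8]
    - [0,0,-0.8]
    - [0,0,-0.8]
    - [0,0,-0.8]
    - [0,0,-0.8]
    - [0,0,-0.3]
    - [0,0,0]
  twist:
    - [0,0,0]
    - [0,0,0]
    - [0,0,0]
    - [0,0,0]
    - [0,0,0]
    - [0,0,0]
    - [0,0,0]
    - [0,0,0]

```text
clock: 5.53
tcp_pos: [0.4805, -0.1351, 0.2135]
orientation: [2.244, 2.192, 0.003]
ft_force: [0.9, 0.4, 0.4]
opening: 0.0005
grasp_force: 0.0
```

```bash
python3 - <<'E'
from h import *
o=np.zeros((480,800,3),np.uint8)
t=snapshot("top");s=snapshot("scene")
o[:240,:400]=cv2.resize(t[190:310,260:460],None,fx=2,fy=2,interpolation=2)
o[:400,400:]=cv2.resize(s[150:350,150:350],None,fx=2,fy=2,interpolation=2)
cv2.imwrite("pics/c3.png",o[:,:,::-1])
print(blobs(t,"y"),blobs(t,"r"),blobs(s,"y"))
E
python3 plan.py .473 -.040 .185 1.547 8
```

```text
[(np.int32(596), np.float64(286.3), np.float64(283.8)), (np.int32(247), np.float64(399.9), np.float64(286.2))] [(np.int32(528), np.float64(364.0), np.float64(288.0))] [(np.int32(251), np.float64(325.8), np.float64(217.8)), (np.int32(294), np.float64(234.3), np.float64(273.8))]
twist [0.001 0.    0.   ]
T [[0.59, -0.05, 0.16], [0.59, -0.05, 0.16], [0.59, -0.05, 0.16], [0.59, -0.05, 0.16], [0.59, -0.05, 0.16], [0.59, -0.05, 0.16], [0.59, -0.05, 0.16], [0.59, -0.05, 0.16]]
```

View pics/c3.png

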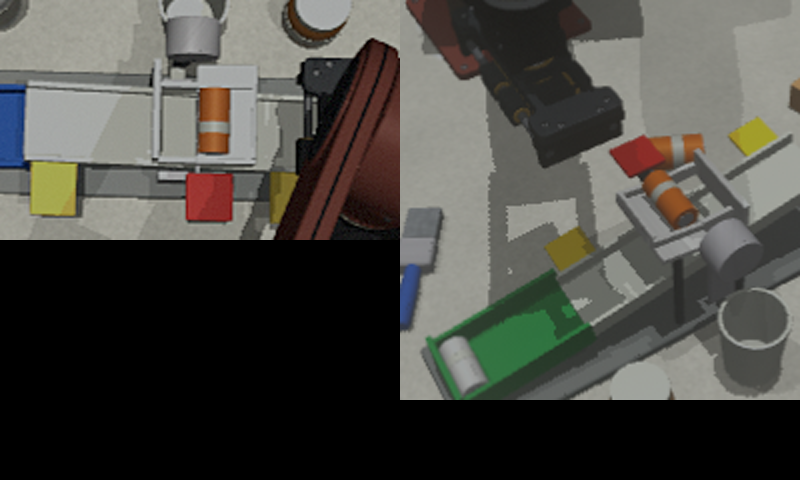

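The gate has rocked to the right: the right pad is down at crop (570,248), the left is raised at (753,135), and the canister is still on the ledge at (670,198). Next is the red release pad.

Call:
move_arm:
  translation:
    - [0.6,-0.05,0.15]
    - [0.6,-0.05,0.15]
    - [0.6,-0.05,0.15]
    - [0.6,-0.05,0.15]
    - [0.6,-0.05,0.15]
    - [0.6,-0.05,0.15]
    - [0.6,-0.05,0.15]
    - [0.55,-0.05,0.15]
  twist:
    - [0,0,0]
    - [0,0,0]
    - [0,0,0]
    - [0,0,0]
    - [0,0,0]
    - [0,0,0]
    - [0,0,0]
    - [0,0,0]

```text
clock: 6.3
tcp_pos: [0.4732, -0.0378, 0.1862]
orientation: [-2.247, -2.196, -0.0]
ft_force: [-0.1, -0.1, 0.6]
opening: 0.0003
grasp_force: 0.0
```

Call:
move_arm:
  translation:
    - [0,0,0]
    - [0,0,0]
    - [0,0,0.2]
    - [0,0,0.3]
    - [0,0,0.3]
    - [0,0,0.3]
    - [0,0,0.2]
    - [0,0,0]
  twist:
    - [0,0,0]
    - [0,0,0]
    - [0,0,0]
    - [0,0,0]
    - [0,0,0]
    - [0,0,0]
    - [0,0,0]
    - [0,0,0]

```text
clock: 6.97
tcp_pos: [0.4724, -0.0394, 0.159]
orientation: [-2.247, -2.193, 0.002]
ft_force: [-1.1, -0.5, 0.1]
opening: 0.0002
grasp_force: 0.0
```

Call:
move_arm:
  translation:
    - [0,0,0.3]
    - [0,0,0.3]
    - [0,0,0.3]
    - [0,0,0.3]
    - [0,0,0.1]
    - [0,0,0]
    - [0,0,0]
    - [0,0,0]
  twist:
    - [0,0,0]
    - [0,0,0]
    - [0,0,0]
    - [0,0,0]
    - [0,0,0]
    - [0,0,0]
    - [0,0,0]
    - [0,0,0]

```text
clock: 7.63
tcp_pos: [0.4735, -0.0394, 0.1348]
orientation: [2.247, 2.195, -0.0]
ft_force: [-0.3, -0.3, 2.5]
opening: 0.0005
grasp_force: 1.5
```

Call:
move_arm:
  translation:
    - [0,0,0.05]
    - [0,0,0]
    - [0,0,0]
    - [0,0,0]
    - [0,0,0]
    - [0,0,0]
    - [0,0,0]
    - [0,0,0]
  twist:
    - [0,0,0]
    - [0,0,0]
    - [0,0,0]
    - [0,0,0]
    - [0,0,0]
    - [0,0,0]
    - [0,0,0]
    - [0,0,0]

```text
clock: 8.3
tcp_pos: [0.4735, -0.0394, 0.1339]
orientation: [2.247, 2.195, 0.0]
ft_force: [-1.0, -1.4, 5.0]
opening: 0.0006
grasp_force: 2.6
```

Run:
```python
from h import *
cv2.imwrite("pics/c4.png",snapshot("scene")[:,:,::-1]);print(r.observe()["tcp_pos"])
```

```text
[ 0.47351586 -0.03943342  0.13392013]
```

View pics/c4.png

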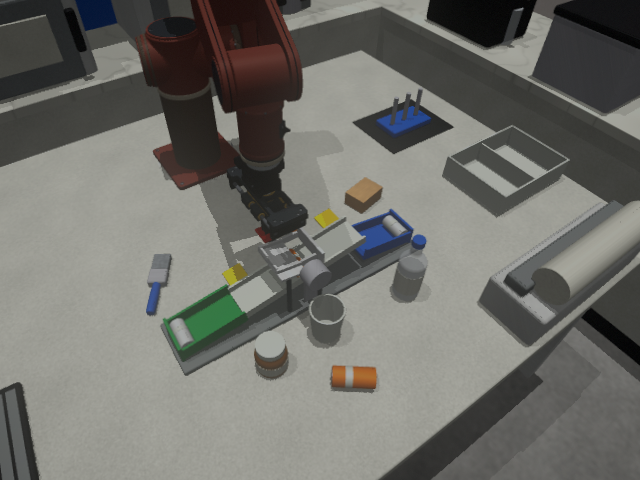

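The canister has left its place, with orange showing in the slot at (295,253). I keep the pad pressed a little longer.

Call:
move_arm:
  translation:
    - [0,0,0.05]
    - [0,0,0]
    - [0,0,0]
    - [0,0,0]
    - [0,0,0]
    - [0,0,0]
    - [0,0,0]
    - [0,0,0]
  twist:
    - [0,0,0]
    - [0,0,0]
    - [0,0,0]
    - [0,0,0]
    - [0,0,0]
    - [0,0,0]
    - [0,0,0]
    - [0,0,0]

```text
clock: 9.02
tcp_pos: [0.4736, -0.0395, 0.1336]
orientation: [2.247, 2.195, -0.0]
ft_force: [-3.6, -0.2, 10.5]
opening: 0.0005
grasp_force: 5.2
```

Call:
move_arm:
  translation:
    - [0,0,0]
    - [0,0,0]
    - [0,0,0]
    - [0,0,0]
    - [0,0,0]
    - [0,0,0]
    - [0,0,0]
    - [0,0,0]
  twist:
    - [0,0,0]
    - [0,0,0]
    - [0,0,0]
    - [0,0,0]
    - [0,0,0]
    - [0,0,0]
    - [0,0,0]
    - [0,0,0]

```text
clock: 9.68
tcp_pos: [0.4735, -0.0395, 0.1336]
orientation: [2.247, 2.195, -0.0]
ft_force: [-4.5, -0.3, 9.6]
opening: 0.0003
grasp_force: 5.2
```

Run:
```python
from h import *
s=snapshot("scene");cv2.imwrite("pics/c5.png",cv2.resize(s[180:380,150:420],None,fx=2.5,fy=2.5,interpolation=2)[:,:,::-1])
```

```text
(no output)
```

View pics/c5.png

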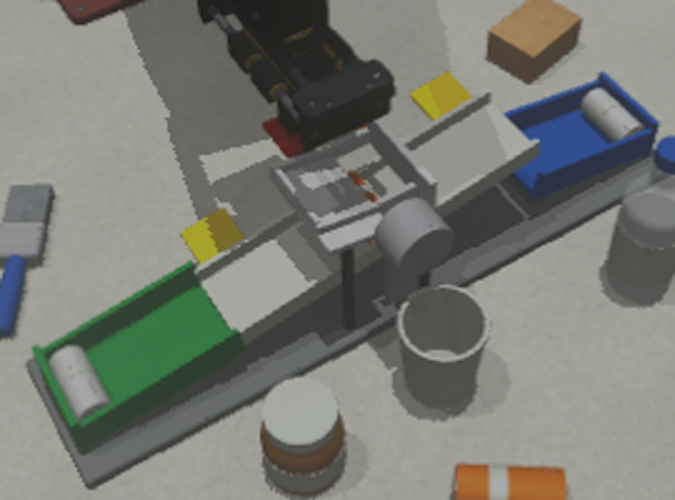

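The canister has dropped into the slot (orange at crop 360,185) but has stopped there. The lowered blade may be holding it, so I ease off the pad.

Call:
move_arm:
  translation:
    - [0,0,-0.2]
    - [0,0,-0.2]
    - [0,0,-0.2]
    - [0,0,-0.2]
    - [0,0,-0.3]
    - [0,0,-0.4]
    - [0,0,-0.4]
    - [0,0,-0.4]
  twist:
    - [0,0,0]
    - [0,0,0]
    - [0,0,0]
    - [0,0,0]
    - [0,0,0]
    - [0,0,0]
    - [0,0,0]
    - [0,0,0]

```text
clock: 10.4
tcp_pos: [0.4734, -0.0393, 0.1794]
orientation: [-2.248, -2.195, -0.0]
ft_force: [-0.4, -0.5, 0.4]
opening: 0.0003
grasp_force: 0.0
```

Call:
move_arm:
  translation:
    - [0,0,-0.3]
    - [0,0,-0.3]
    - [0,0,-0.3]
    - [0,0,0]
    - [0,0,0]
    - [0,0,0]
    - [0,0,0]
    - [0,0,0]
  twist:
    - [0,0,0]
    - [0,0,0]
    - [0,0,0]
    - [0,0,0]
    - [0,0,0]
    - [0,0,0]
    - [0,0,0]
    - [0,0,0]

```text
clock: 11.07
tcp_pos: [0.473, -0.0392, 0.196]
orientation: [-2.247, -2.194, 0.001]
ft_force: [0.2, -0.7, 0.2]
opening: 0.0005
grasp_force: 0.0
```

Run:
```python
from h import *
s=snapshot("scene");t=snapshot("top")
o=np.zeros((600,800,3),np.uint8)
o[:400,:540]=cv2.resize(s[180:380,150:420],None,fx=2,fy=2,interpolation=2)
o[400:,:800]=cv2.resize(t[215:300,190:510],(800,200),interpolation=2)
cv2.imwrite("pics/c6.png",o[:,:,::-1])
```

```text
(no output)
```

View pics/c6.png

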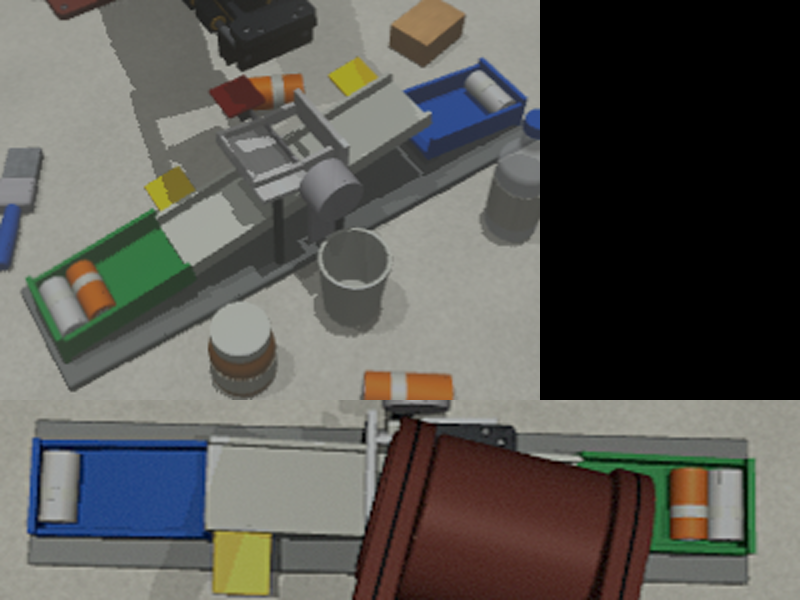

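The canister now lies against the silver one at the bottom of the green chute, at crop (90,289). The gate is still tipped right and the arm is clear. I let it settle, then hand in.

Call:
move_arm:
  translation:
    - [0,0,0]
    - [0,0,0]
    - [0,0,0]
    - [0,0,0]
    - [0,0,0]
    - [0,0,0]
    - [0,0,0]
    - [0,0,0]
  twist:
    - [0,0,0]
    - [0,0,0]
    - [0,0,0]
    - [0,0,0]
    - [0,0,0]
    - [0,0,0]
    - [0,0,0]
    - [0,0,0]

```text
clock: 11.83
tcp_pos: [0.4734, -0.0394, 0.1966]
orientation: [2.248, 2.195, 0.0]
ft_force: [1.2, 0.8, -0.6]
opening: 0.0006
grasp_force: 0.0
```

```bash
python3 -c "
from rig import r;print(r.sign_off())"
```

```text
the job is handed in; nothing more can be done
None
```

I rocked the gate to the right and released the orange canister; it stopped in the slot until I let the pad up, then rolled to the bottom of the green chute, and I handed the job in at about 12 s (no verdict was returned).

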